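# Draw the far bolt of the bottle locker with the hooked rod

### The arm

A 6-joint arm with a two-finger parallel gripper is mounted at the origin on a cart in front of the work surface, level with it; the furniture and walls round the work are solid. World frame = base frame: x ahead of the robot, y to its left, z up, the work surface at z = 0. Lengths are in mm, angles in rad, forces in N, time in s.
With the tool pointing down it reaches from about 275 to 825 mm from the base axis. Payload 4.9 kg.
Tool frame: the origin (TCP) lies at the very end of the fingers, on their centre line; the grasp point (between the pads) lies 19 mm behind it; z points along the fingers, y is the line along which they close (so a half turn about z gives the same grasp; the last joint's range is limited). The gripper opens to 85 mm and grips with 20 to 120 N. Pads are 22 mm wide; open, the fingers measure 114 mm over their backs; the gripper's body (76 mm by 85 mm) begins 54 mm behind the grasp point. The pads swing forward as they close: fully open they stand 13 mm farther back than shut.
Start: joints at [0.994, 0.326, -0.193, 1.052, 0, 1.437], TCP at [235.656, 496.976, 231.281] pointing down, gripper open.
Joint ranges: [-2.65, 2.65], [-0.97, 1.79], [-1.3, 1.35], [-1.93, 2.1], [-1.47, 1.37], [-3.14, 3.14]. Speed limits (rad/s): [2.57, 2.57, 3.14, 3.14, 3.14, 3.14].

### API

Orientations are given as [roll, pitch, yaw] about the fixed x, y, z axes, in that order (R = Rz(yaw) Ry(pitch) Rx(roll)).
In Python, from bench import bot, solve_ik, imaging gives the robot as it stands. Calls block until the motion is done:
- bot.move_ptp(position, orientation): joint-space move of the TCP to a pose.
- bot.movel(position, rot=None, max_speed=150, threshold=None): straight line of the TCP; rot=None keeps the orientation; max_speed is the mean speed in mm/s. With threshold (N) it stops when the force on the tool has changed by that much, and returns True; else False.
- bot.move_j(angles): joint-space move.
- bot.grip(opening, effort=None): opening from 0.0 (shut) to 1.0 (fully open); effort is the grip in N (None keeps the last); returns when the fingers have stopped.
- bot.dwell(seconds).
- solve_ik(position, orientation): joint angles nearest the present ones, or None.
- bot.get_state(): the state.
- imaging.capture(name): name is "side" or "top" or "wrist"; returns the picture (384x512x3 uint8, blue, green, red); there is no depth.
- imaging.camera_model(name): a dict with "K" (3x3 intrinsics, pixels), "position" and "rotation" of the camera in the world. Camera axes: x right, y up, looking along -z (the intrinsics and any distortion apply to the point x, -y, -z); pixel columns grow to the right and rows downward; lengths in mm; the calibration is good to about 2 mm. A picture is of the moment at which its call begins: read the wrist's pose just before it. camera_model takes no time and is no camera call; for the wrist camera it gives the pose at the moment of the call.
A pose or a line that the arm cannot do raises bot.IKError and nothing moves.
- bot.sign_off(): hands the job in; it is judged then, once.
The state is a dict: "t": time; "qpos": joint angles; "joint_velocities": joint speeds; "effort": joint torques, N m; "tcp_pos": TCP position; "orientation": TCP orientation; "contact_force": force on the tool from outside, world axes, zero at the start; "wrist_torque": the same for the moment, N m; "opening": opening from 0.0 (shut) to 1.0 (fully open); "gripper_force": force on a finger pad.
Only numpy, scipy, OpenCV 4.12 (cv2) and the standard library are available. Lean on these libraries where they do the work, as an engineer would, in place of code of your own. Each camera call takes 0.05 s, during which the arm holds its last target. There are 200 camera calls.

### The job

Unbolt the bottle locker at the back of the table: take the hooked rod from its wooden rest, catch the bolt's upright pin with the hook and draw the bolt towards the front of the locker until it bears firmly against its rubber stop, holding a steady, moderate pull there for a moment without yanking it. Touch the bolt only with the rod, leave it drawn, lay the rod back in its rest the way it lay, and do not disturb the glass, bottles, mug or shaker.

Things in the scene. Friction and masses are not known exactly. Their poses are not given: they have to be found in the camera images.
- locker: Grey steel bottle locker, fixed, 176 x 206 mm, lid top 90 mm up. Origin: centre of its underside; front: -x. The bolt runs along its x over the middle of the lid (y = 0) between guide rails, tops 107 mm up; only the bolt pin stands higher than 115 mm. A small rubber-faced stop block near the lid's front edge (top 108 mm) ends the bolt's draw; it is adjustable, its place not given.
- bolt_pin (a point): Point on the axis of the bolt's upright pin, 128.5 mm above the table, 28 mm above the bolt's origin: the right height for the rod's axis when pulling.
- bolt_draw (a joint): Draw of the bolt in m, 0 to 0.010 at the start (shot), growing as the pin moves to the locker's front (-x). It slides with about 4 N friction and stays where left. The rubber stop lies at a draw between 0.036 and 0.066, different each time, to be felt: resistance rises there by some 11 N per mm. Home: pulled there at over 10 N (12 to 16 N is right), at rest, for 0.3 s; over 20 N damages it.
- hook_rod: Loose hooked rod, about 0.15 kg. Origin: middle of the wooden handle, on the rod's axis; x along the rod to the hook, z up. Handle: flat-sided, 120 mm long, 18 mm wide (y), 24 mm tall (z), taken from above across the 18 mm; centre of mass about 29 mm ahead. An 8 mm round steel shaft ends in a J-shaped hook lying flat in the x-y plane, bent to +y and back, lip end at (202, 34) mm. At rest 30 mm up.
- hook_bowl (a point): Inner side of the deepest place of the hook, at (216, 17, 0) mm in the rod's frame. The hook's mouth, open towards the handle, is 26 mm wide between shaft and lip (y 4 to 30 mm). A 10 mm post caught by the hook has its axis about 5 mm on the handle side of this point.
- rod_rest: Low dark wooden rest, fixed; origin on the table under the middle of the lying rod's handle, x along the rod to the hook. Two saddles with flared cheeks (about 40 mm tall): under the handle at x = -50 mm (slot 26 mm wide, floor 18 mm up) and under the shaft at x = 150 mm (slot 20 mm wide, floor 26 mm up). A 12 mm wide, 6 mm high rail joins them.
- tumbler: Drinking glass, bystander, 81 mm wide, 93 mm tall; origin under its centre.
- sugar_shaker: Sugar shaker, bystander, 44 mm wide, 90 mm tall; origin under its centre.
- coffee_mug: White mug with a handle, bystander, 92 x 127 mm, 95 mm tall; origin under its centre.
- water_bottle: Clear water bottle, bystander, 65 mm wide, 213 mm tall; origin under its centre.
- beer_bottle: Brown beer bottle, bystander, 62 mm wide, 228 mm tall; origin under its centre.
- bolt: Steel bolt on the locker lid: a 13 mm round bar lying along the locker's x, with an upright pin, 10 mm thick, that has a 13 mm button on top (top 149.5 mm above the table). The pin stands free from the guide rails (107 mm) up to the button (143 mm). Origin: foot of the pin, 100.5 mm above the table. More than 20 N between rod and bolt damages it.

How it is judged (in metres and radians):
On the way, in this order (a step that is already met when the one before it is completed fails the run):
1. the hooked rod is lifted out of its rest (height (world z) of hook_rod above 0.06 m), for 0.2 s.
2. the bolt is drawn at least 32 mm and bears at rest against its stop under a steady pull of the rod of more than 10 N for 0.3 s (value of joint bolt_draw above 0.032 m and contact force between hook_rod and bolt above 10 N and velocity of joint bolt_draw below 0.004 m/s), for 0.3 s.
At the end, for the whole second after the job is handed in: The bolt is still drawn at least 32 mm; the rod lies in both saddles of its rest as at the start, hook the same way and flat: within 20 mm along, 10 mm across, 0.1 rad, its origin below 34 mm, at rest (value of joint bolt_draw above 0.032 m and x of hook_rod in the frame of rod_rest between -0.02 and 0.02 m and y of hook_rod in the frame of rod_rest between -0.01 and 0.01 m and z of hook_rod in the frame of rod_rest below 0.034 m and angle between the x axis of hook_rod and the x axis of rod_rest, either way round below 0.1 rad and x of hook_bowl in the frame of rod_rest above 0.15 m and angle between hook_rod's own z axis and vertical below 0.15 rad and linear speed of hook_rod below 0.02 m/s); the robot touches nothing.
It fails at once if the rod loads the bolt with more than 20 N (contact force between hook_rod and bolt above 20 N).
It fails at once if the gripper or arm touches the bolt (contact force between any of the fingers, the arm and bolt above 0.5 N).
It fails at once if the glass, mug, shaker or a bottle is moved more than 30 mm (distance of any of tumbler, sugar_shaker, coffee_mug, water_bottle, beer_bottle from where it was at the start of the episode above 0.03 m).
It also fails if it takes over 70 s, if anything falls off the work surface, if the arm or the gripper's body presses on something with over 40 N, if the wrist force passes 120 N, or if a joint passes its speed limit or range.

## Working session

There is one attempt and no reset: what is moved stays moved. The work goes in short steps, each a Python script; the robot and the scene stay as the last script left them, time stands still between calls to the robot, and variables do not carry over. Pictures are saved under pics/ and viewed, at most 13 in all, crops included, and the job is handed in when it is done.

```bash
mkdir -p pics; ls; python3 - <<'E'
from bench import bot, imaging
import cv2, numpy as np
for n in ("side","top"):
    im=imaging.capture(n); cv2.imwrite(f"pics/{n}0.png",im)
    m=imaging.camera_model(n); print(n,{k:np.round(v,4).tolist() if not isinstance(v,str) else v for k,v in m.items()})
a=cv2.imread("pics/side0.png");b=cv2.imread("pics/top0.png")
cv2.imwrite("pics/s0.png",cv2.resize(a,(800,600)));cv2.imwrite("pics/t0.png",cv2.resize(b,(800,600)))
print(bot.get_state())
E
```

```text
pics
side {'K': [[405.5817, 0.0, 250.7858], [0.0, 405.5817, 193.1468], [0.0, 0.0, 1.0]], 'position': [530.4378, -999.0021, 652.6049], 'rotation': [1.1249, 0.0005, -0.0859]}
top {'K': [[367.6944, 0.0, 258.7972], [0.0, 367.6944, 195.8629], [0.0, 0.0, 1.0]], 'position': [529.3609, 121.7217, 1082.9227], 'rotation': [0.1091, -0.0015, -1.5995]}
{'t': 0.1, 'qpos': array([ 9.93817881e-01,  3.26883934e-01, -1.93464685e-01,  1.05198042e+00,
        2.47068408e-05,  1.43658904e+00]), 'joint_velocities': array([-0.00126353, -0.00342332,  0.0029519 , -0.00052175,  0.00074765,
        0.00083737]), 'effort': array([ 9.26667853e-04, -4.44239724e+01,  2.63038284e+01,  7.85343029e-03,
       -1.41977339e-04, -7.69417511e-06]), 'tcp_pos': array([235.35486827, 496.54417477, 230.57969507]), 'orientation': array([-3.14007703e+00, -2.29568988e-04,  2.69882130e+00]), 'contact_force': array([ 0.95020029, -0.70802725, -0.24422407]), 'wrist_torque': array([-0.02145692, -0.00993948, -0.01323467]), 'gripper_force': 0.0, 'opening': 1.0048990995751281}
```

View pics/s0.png

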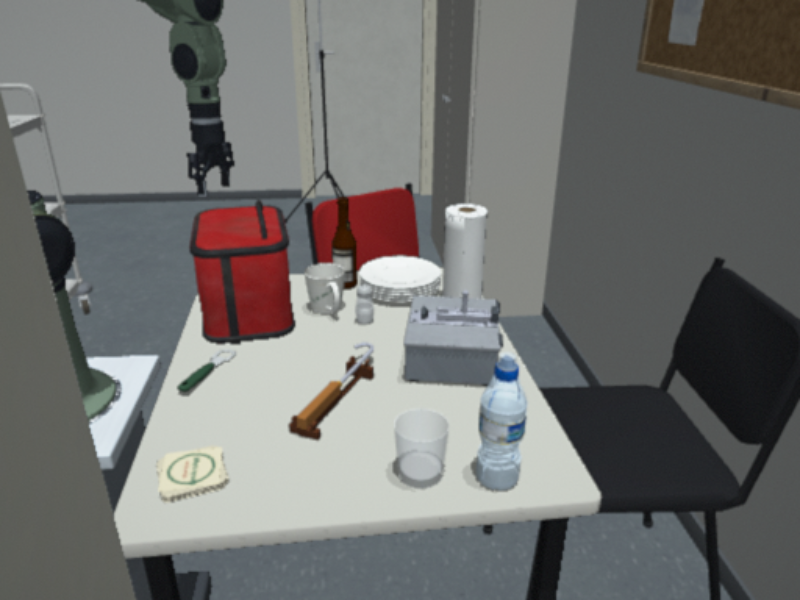

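View pics/t0.png

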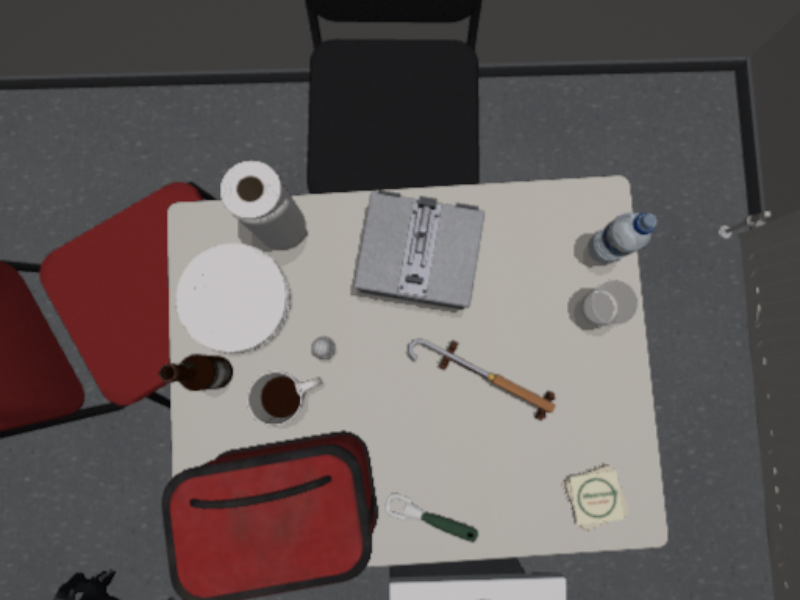

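The side view shows the handle at about (318,408) of 800x600, the hook at (365,350), and the locker with its upright pin at (465,297). In the top view the handle is at (523,393), the hook at (415,350), and the locker centre at (420,250) with the bolt strip running from (425,205) to (412,290).

```bash
cat > h.py <<'E'
import numpy as np, cv2
from scipy.spatial.transform import Rotation as R
from bench import bot, imaging, solve_ik
def cam(n):
    m=imaging.camera_model(n); r=np.array(m["rotation"])
    return dict(K=np.array(m["K"]),p=np.array(m["position"]),R=r if r.shape==(3,3) else R.from_euler("xyz",r).as_matrix(), d=m.get("distortion",None))
def ray(c,uv):
    x=np.linalg.inv(c["K"])@[uv[0],uv[1],1]; d=c["R"]@[x[0],-x[1],-x[2]]
    return d/np.linalg.norm(d)
def plane(c,uv,z):
    d=ray(c,uv); return c["p"]+d*(z-c["p"][2])/d[2]
def proj(c,P):
    q=c["R"].T@(np.array(P)-c["p"]); v=c["K"]@[q[0],-q[1],-q[2]]; return v[:2]/v[2]
def tri(obs):
    A=0;b=0
    for c,uv in obs:
        d=ray(c,uv);M=np.eye(3)-np.outer(d,d);A=A+M;b=b+M@c["p"]
    X=np.linalg.solve(A,b); return X,[np.linalg.norm(np.cross(ray(c,u),X-c["p"])) for c,u in obs]
def biggest(m):
    cs,_=cv2.findContours(m,cv2.RETR_EXTERNAL,cv2.CHAIN_APPROX_NONE); return max(cs,key=cv2.contourArea)
def handle(im):
    hsv=cv2.cvtColor(im,cv2.COLOR_BGR2HSV)
    return biggest(cv2.inRange(hsv,(8,110,90),(22,255,255)))
E
python3 - <<'E'
from h import *
print(imaging.camera_model("wrist").keys(), imaging.camera_model("wrist"), bot.get_state()["tcp_pos"])
a=cv2.imread("pics/side0.png");b=cv2.imread("pics/top0.png")
S,T=cam("side"),cam("top")
hs,ht=handle(a),handle(b)
for h in(hs,ht):print(cv2.minAreaRect(h),cv2.contourArea(h))
cs=cv2.minAreaRect(hs)[0];ct=cv2.minAreaRect(ht)[0]
print("handle tri",tri([(S,cs),(T,ct)]),"plane",plane(T,ct,42))
bp=cv2.boxPoints(cv2.minAreaRect(ht)); print([plane(T,p,42).round() for p in bp])
for u in((425,205),(412,285)): print("bolt",plane(T,np.array(u)*.64,107))
for u in((415,350),(600,305),(320,348)): print(plane(T,np.array(u)*.64,30))
c1=cv2.resize(a[175:250,250:330],(400,375),interpolation=cv2.INTER_CUBIC);c2=cv2.resize(b[115:205,220:316],(400,375),interpolation=cv2.INTER_CUBIC)
cv2.imwrite("pics/c1.png",np.hstack([c1,c2]))
E
```

```text
dict_keys(['K', 'position', 'rotation']) {'K': array([[330.04015002,   0.        , 260.99273482],
       [  0.        , 330.04015002, 187.80384689],
       [  0.        ,   0.        ,   1.        ]]), 'position': array([159.99814075, 534.59630943, 373.30231623]), 'rotation': array([-3.31030189e-01,  3.43356288e-04,  1.12674983e+00])} [235.35486827 496.54417477 230.57969507]
((202.80003356933594, 257.6000061035156), (10.399999618530273, 38.80000305175781), 36.86989974975586) 199.0
((333.10003662109375, 250.80003356933594), (45.615787506103516, 5.81377649307251), 26.56505012512207) 210.0
handle tri (array([480.96565357, -89.12158443,  30.72754051]), [np.float64(1.0151321199610734), np.float64(1.015132119961212)]) plane [482.48915326 -86.83104187  42.        ]
[array([505., -27.,  42.]), array([520., -35.,  42.]), array([ 460., -146.,   42.]), array([ 446., -138.,   42.])]
bolt [812.17050134  76.17313627 107.        ]
bolt [672.08347215 103.06645461 107.        ]
[563.2055078   99.73467043  30.        ]
[ 636.19955691 -243.99943482   30.        ]
[571.83637604 273.27502389  30.        ]
```

View pics/c1.png

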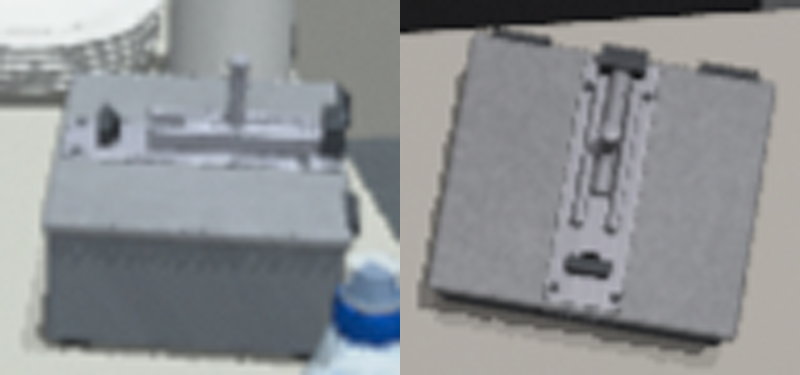

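The side crop shows the pin top at (238,60), which is full-image (297.6,187). The top crop shows the button at (605,145), which is full-image (269.2,149.8), with the dark stop block in front of it at (588,266). Next I move the wrist camera over the locker and the rod.

```bash
python3 - <<'E'
from h import *
import pickle
S,T=cam("side"),cam("top")
print("pin top",tri([(S,(297.6,188)),(T,(269.2,149.8))]))
D=[]
def snap(n):
    c=cam("wrist"); im=imaging.capture("wrist"); cv2.imwrite(f"pics/{n}.png",im); D.append(c)
bot.move_ptp([235,497,400],[np.pi,0,2.699])
bot.move_ptp([540,120,330],[np.pi,0,2.95]); snap("w0")
bot.movel([600,105,330]); snap("w1")
bot.move_ptp([470,-115,260],[np.pi,0,4.30-2*np.pi]); snap("w2")
bot.movel([515,-10,260]); snap("w3")
pickle.dump(D,open("D.pkl","wb")); print(bot.get_state()["t"],bot.get_state()["qpos"])
ims=[cv2.imread(f"pics/w{i}.png") for i in range(4)]
cv2.imwrite("pics/m1.png",cv2.resize(np.vstack([np.hstack(ims[:2]),np.hstack(ims[2:])]),(800,600),interpolation=cv2.INTER_AREA))
E
```

```text
pin top (array([758.39806125,  86.11495784, 142.09748821]), [np.float64(5.8276125913627945), np.float64(5.827612591362706)])
5.8333 [-1.63805135e-01  2.43090299e-01 -2.32170043e-01  1.09576688e+00
 -3.40482433e-04 -1.32141450e+00]
```

View pics/m1.png

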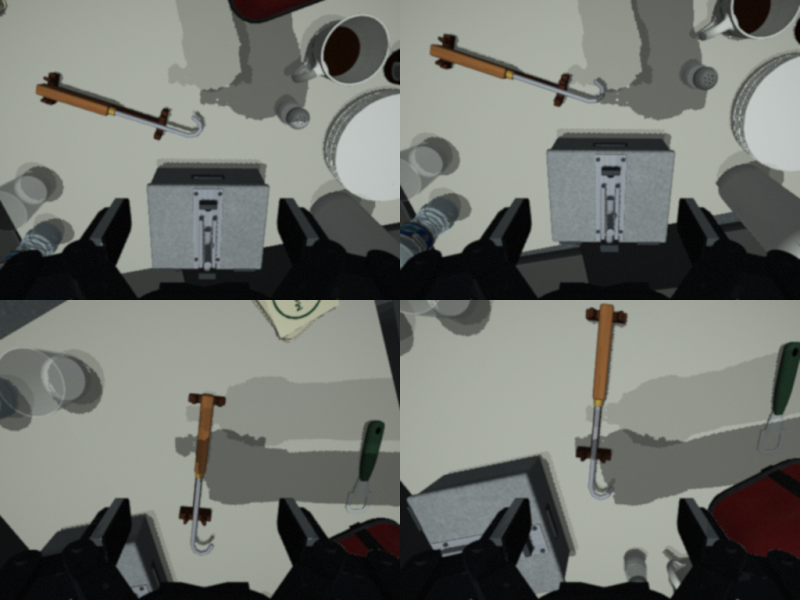

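The panels (400x300 each) show the following:
- **w0:** locker bolt strip at x≈210, y 185–270.
- **w1:** bolt strip at x≈612−400, y 155–245.
- **w2 and w3:** the whole rod. The handle runs (207,395)→(200,478) in w2 and (606,305)→(600,403) in w3, with the hook curling right.

Next I zoom in on the pin and hook.

```bash
python3 - <<'E'
from h import *
import pickle
D=pickle.load(open("D.pkl","rb")); ims=[cv2.imread(f"pics/w{i}.png") for i in range(4)]
E=[]
for i in(2,3):
    c=handle(ims[i]); r=cv2.minAreaRect(c); bp=cv2.boxPoints(r); bp=bp[np.argsort(bp[:,1])]
    E.append((bp[:2].mean(0),bp[2:].mean(0))); print(i,np.round(E[-1],1),np.round(r[1],1))
for k in(0,1): print("end",k,tri([(D[2],E[0][k]),(D[3],E[1][k])]),plane(D[2],E[0][k],42),plane(D[3],E[1][k],42))
z=lambda im,u,v,w,h,s:cv2.resize(im[v:v+h,u:u+w],(w*s,h*s),interpolation=cv2.INTER_CUBIC)
# pins: 66x50 px crops x6 = 396x300
a=[z(ims[0],236,228,80,120,5),z(ims[1],500-270,190,80,120,5)]
cv2.imwrite("pics/c2.png",np.hstack(a))
b=[z(ims[2],215,255,80,70,5),z(ims[3],215,180,80,80,5)[:350]]
cv2.imwrite("pics/c3.png",np.hstack(b))
E
```

```text
2 [[265.3 122.4]
 [259.1 178.9]] [14.5 56.9]
3 [[264.6   5.4]
 [252.5 135.3]] [ 16.4 130.5]
end 0 (array([ 452.75330492, -141.75887592,   39.14452764]), [np.float64(0.1023302324797001), np.float64(0.10233023247972435)]) [ 452.72247481 -142.17720739   42.        ] [ 452.88677646 -141.27695308   42.        ]
end 1 (array([ 549.77562621,   37.87338263, -395.95741155]), [np.float64(7.017519815329135), np.float64(7.017519815329076)]) [484.86657584 -86.16502565  42.        ] [515.45977243 -30.63252569  42.        ]
```

View pics/c2.png

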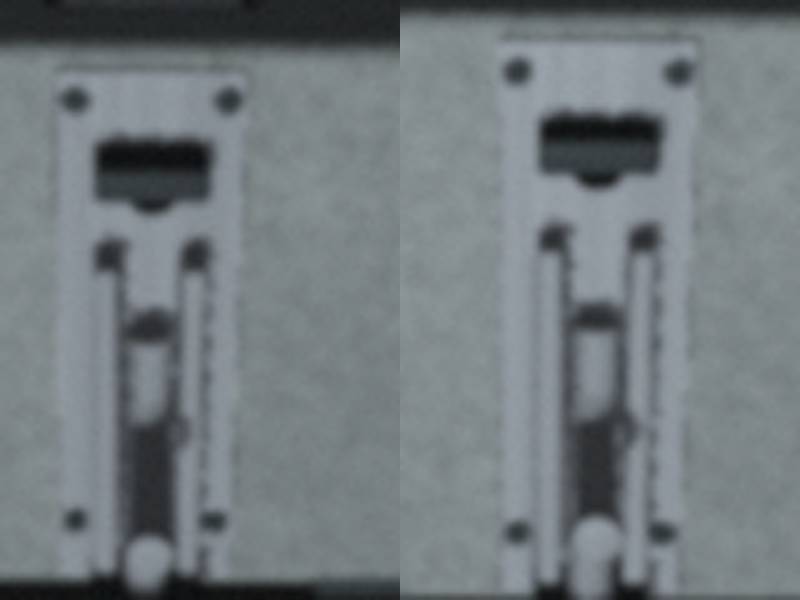

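View pics/c3.png

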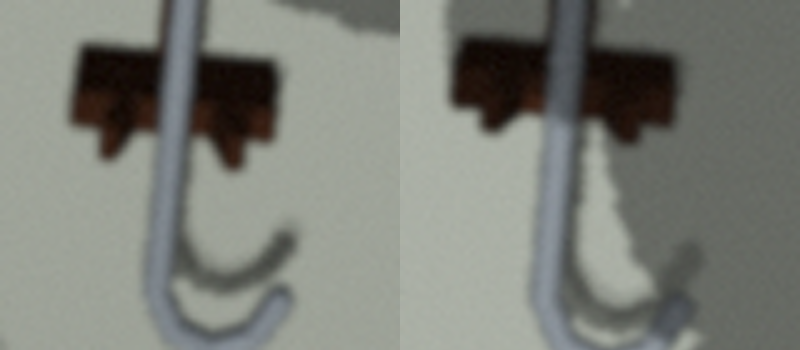

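The button looks like the pale round end, at c2 (148,560) in w0 and (595,535) in w1. The dark piece above it would be the shaded stalk. The heights will confirm this. In c3 the shaft and hook are clear, with the lip on the right. I'll check the heights and take two closer views of the pin.

```bash
python3 - <<'E'
from h import *
import pickle
D=pickle.load(open("D.pkl","rb"))
f=lambda n,a,b: print(n,[np.round(x,1) for x in tri([(D[0],a),(D[1],b)])])
f("boltfront",(266,293),(269.4,253)); f("darktop",(265.6,313),(269,274)); f("round",(265.6,340),(269,297))
f("screw L",(236+75/5,228+100/5),(230+117/5,190+72/5)); f("screw L back",(236+75/5,228+520/5),(230+117/5,190+533/5))
for n,a,b in (("shaft1",(250.6,275),None),("shaft2",(248,301),None),("apex",(258,326),None)): print(n,plane(D[2],a,30).round(1))
for n,a in (("shaft1",(248.2,200)),("shaft2",(245.6,230)),("apex",(255,251))): print(n,plane(D[3],a,30).round(1))
bot.movel([515,-10,330])
bot.move_ptp([630,100,330],[np.pi,0,2.95])
for i,p in enumerate(([650,95,300],[700,85,330])):
    bot.movel(p); D.append(cam("wrist")); cv2.imwrite(f"pics/w{4+i}.png",imaging.capture("wrist"))
pickle.dump(D,open("D.pkl","wb"))
Z=[]
for i in(4,5):
    im=cv2.imread(f"pics/w{i}.png"); u,v=proj(D[i],[758,86,125]); u,v=int(u)-50,int(v)-70; v=min(v,384-150)
    print(i,u,v); Z.append(cv2.resize(im[v:v+150,u:u+100],(400,600),interpolation=cv2.INTER_CUBIC))
cv2.imwrite("pics/c4.png",np.hstack(Z)); print(bot.get_state()["t"])
E
```

```text
boltfront [array([732.1,  92.9,  99.2]), array([0.1, 0.1])]
darktop [array([757.2,  87.5, 107.7]), array([0.2, 0.2])]
round [array([752.2,  87.4, 160.5]), array([0.1, 0.1])]
screw L [array([665.5,  85.5,  91.6]), array([0.1, 0.1])]
screw L back [array([800.1,  58.1,  90.4]), array([0.1, 0.1])]
shaft1 [550.2  34.2  30. ]
shaft2 [570.4  70.3  30. ]
apex [574.9 114.2  30. ]
shaft1 [553.5  40.7  30. ]
shaft2 [573.1  76.   30. ]
apex [574.5 107.9  30. ]
4 220 189
5 219 135
8.8667
```

View pics/c4.png

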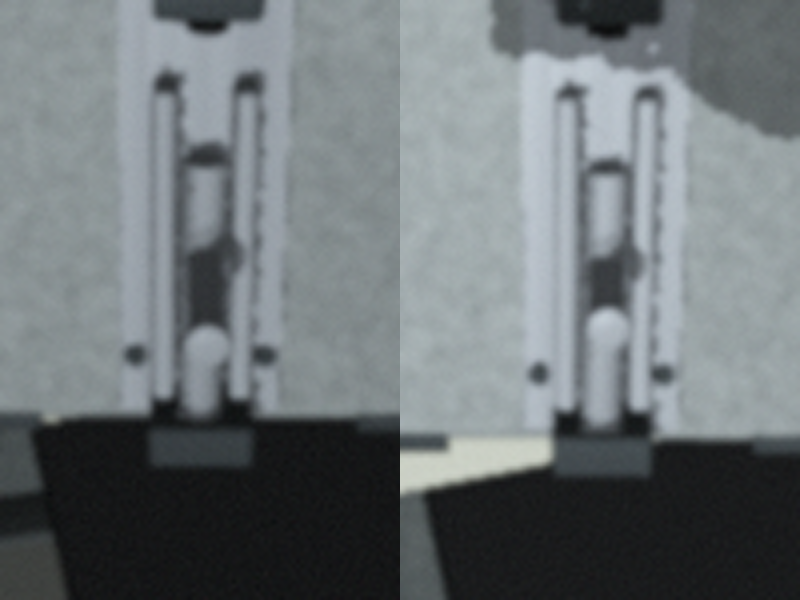

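c4 shows the button disc at (206,347) in w4 and (606,328) in w5, clear of its stalk shadow. The rod fits agree across the views: origin ≈ (482,−89), z ≈ 30, yaw ≈ 1.064. I'll triangulate the button and grasp the rod.

```bash
cat >> h.py <<'E'
YR=1.064; RO=np.array([481.9,-89.0]); GX=28.
uR=np.array([np.cos(YR),np.sin(YR)]); GP=RO+GX*uR; GZ=12.
ori=lambda rodyaw:[np.pi,0,(rodyaw+2*np.pi)%(2*np.pi)-np.pi]
E
python3 - <<'E'
from h import *
import pickle
D=pickle.load(open("D.pkl","rb"))
b4,b5=(271.5,275.75),(270.5,217.)
print("button",tri([(D[4],b4),(D[5],b5)]),plane(D[4],b4,149.5),plane(D[5],b5,149.5),plane(D[0],(265.6,340),149.5),plane(D[1],(269,297),149.5))
bot.move_ptp([*GP,150],ori(YR))
bot.grip(0.6)
bot.movel([*GP,GZ],max_speed=80,threshold=8); print(bot.get_state()["tcp_pos"])
bot.grip(0.0,70); bot.dwell(0.3); s=bot.get_state(); print(s["tcp_pos"],s["opening"],s["gripper_force"],s["contact_force"])
np.save("grasp.npy",s["tcp_pos"])
bot.movel([*GP,s["tcp_pos"][2]+110],max_speed=60); bot.dwell(0.3)
s=bot.get_state(); print(s["tcp_pos"],s["opening"],s["contact_force"],s["wrist_torque"],s["t"])
c=cam("wrist");im=imaging.capture("wrist");cv2.imwrite("pics/g0.png",im);pickle.dump((c,s),open("g0.pkl","wb"))
t=imaging.capture("side")
cv2.imwrite("pics/g0v.png",np.hstack([cv2.resize(im,(400,300)),cv2.resize(t[130:310,110:350],(400,300))]))
E
```

```text
button (array([760.71829453,  85.91576401, 151.20298226]), [np.float64(0.03392232883806081), np.float64(0.03392232883811065)]) [761.85510542  85.79353724 149.5       ] [761.46927678  85.79189228 149.5       ] [762.5783202   85.67081049 149.5       ] [760.41392698  86.00079783 149.5       ]
[495.88903242 -64.62046188  12.4228437 ]
[495.71187207 -64.57048237  12.38417306] 0.19834947231473649 68.26649308204651 [-1.72156438  1.06261891  5.70395656]
[495.42229252 -64.50400813 122.29230904] 0.1966285064560011 [ 0.00899904  0.1996309  -1.54154945] [-0.03586954  0.00386639 -0.00262458] 15.55
```

View pics/g0v.png

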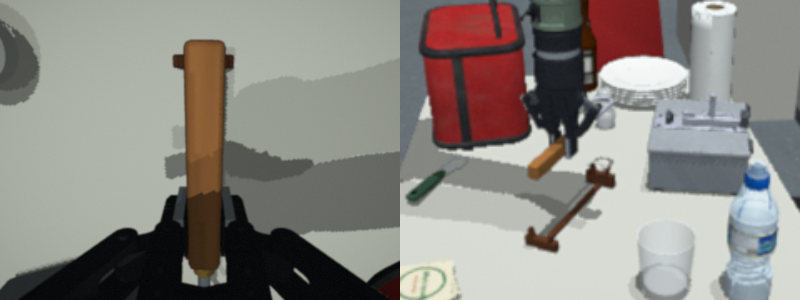

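The rod is held squarely, with the wrist view showing the handle centred at column 205/400. It came up clear of the rest, and the side view agrees. Next I carry it over the locker, lower it beside the pin with the lip beyond, and check.

```bash
cat >> h.py <<'E'
PIN=np.array([761.3,85.8]); YL=-0.20
uL=np.array([np.cos(YL),np.sin(YL)]); vL=np.array([-uL[1],uL[0]]); PZ=110.9
tcp_for=lambda px,py:PIN-uL*(px-GX)-vL*py
E
python3 - <<'E'
from h import *
g=np.load("grasp.npy")
bot.movel([*GP,210],max_speed=120)
P=tcp_for(188,18); bot.move_ptp([*P,210],ori(YL)); bot.dwell(.3)
r=bot.movel([*P,PZ],max_speed=60,threshold=4); bot.dwell(.2); s=bot.get_state()
print(r,P,s["tcp_pos"],s["orientation"],s["contact_force"],s["t"])
a=imaging.capture("side");b=imaging.capture("top");cv2.imwrite("pics/p_side.png",a);cv2.imwrite("pics/p_top.png",b)
cv2.imwrite("pics/p.png",np.hstack([cv2.resize(a[165:240,250:330],(400,375),interpolation=cv2.INTER_CUBIC),cv2.resize(b[115:205,220:316],(400,375),interpolation=cv2.INTER_CUBIC)]))
E
```

```text
False [600.91329959  99.94589453] [601.02726694  99.94788343 111.12015237] [3.14150222e+00 3.28497968e-04 2.94160001e+00] [ 0.83208303 -0.56160967  0.00368852] 20.2417
```

View pics/p.png

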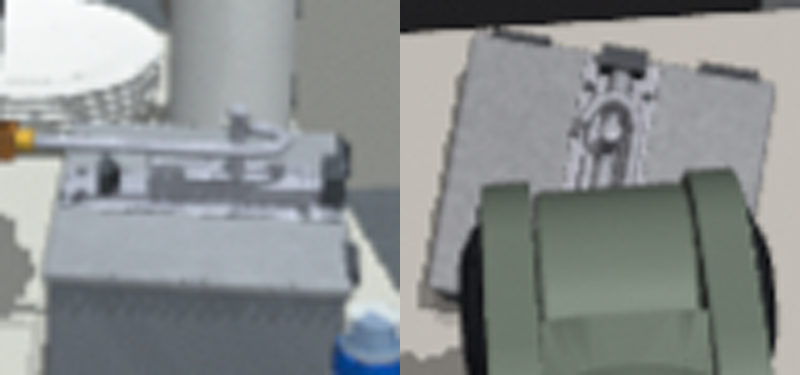

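The top crop shows the button at (612,125) inside the hook's loop. The side crop shows the rod level, between the rails and the button. Now I pull slowly with a force limit.

```bash
python3 - <<'E'
from h import *
s=bot.get_state(); p0=s["tcp_pos"].copy()
def F(n=4):
    v=[]
    for _ in range(n): bot.dwell(.02); v.append(bot.get_state()["contact_force"])
    return np.mean(v,0)
f0=F(); cur=lambda:(bot.get_state()["tcp_pos"]-p0)[:2]@-uL
fx=lambda:(F()-f0)@[*uL,0]
tgt=lambda d:[*(p0[:2]-uL*d),p0[2]]
r=bot.movel(tgt(16),max_speed=30,threshold=4); print(r,cur(),fx())
r=bot.movel(tgt(23+64),max_speed=10,threshold=8); d=cur(); f=fx(); print("stop",r,d,f,F()-f0,bot.get_state()["t"])
np.save("pull.npy",np.r_[p0,f0,d])
E
```

```text
False 15.913771428682383 -0.18910588087042082
stop True 58.613702571425286 1.2746507702509584 [ 0.59309342 -0.49850396  0.47082774] 25.3917
```

```bash
python3 - <<'E'
from h import *
z=np.load("pull.npy"); p0,f0,d=z[:3],z[3:6],z[6]
def F(n=4):
    v=[]
    for _ in range(n): bot.dwell(.015); v.append(bot.get_state()["contact_force"])
    return np.mean(v,0)
fx=lambda:(F()-f0)@[*uL,0]
cur=lambda:(bot.get_state()["tcp_pos"]-p0)[:2]@-uL
d=cur(); L=[]
for i in range(25):
    d+=.3 if i<4 or L[-1][2]<6 else .15
    bot.movel([*(p0[:2]-uL*d),p0[2]],max_speed=5,threshold=7); f=fx(); L.append((round(d,2),round(cur(),2),round(f,1)))
    if f>13: break
print(L,bot.get_state()["t"],(F()-f0).round(1))
np.save("pull.npy",np.r_[p0,f0,d])
E
```

```text
[(np.float64(58.87), np.float64(58.7), np.float64(2.6)), (np.float64(59.17), np.float64(58.8), np.float64(4.3)), (np.float64(59.47), np.float64(58.79), np.float64(4.7)), (np.float64(59.77), np.float64(58.84), np.float64(5.7)), (np.float64(60.07), np.float64(58.88), np.float64(6.7)), (np.float64(60.22), np.float64(58.85), np.float64(7.0)), (np.float64(60.37), np.float64(58.9), np.float64(6.9)), (np.float64(60.52), np.float64(58.91), np.float64(8.2)), (np.float64(60.67), np.float64(58.93), np.float64(8.3)), (np.float64(60.82), np.float64(58.91), np.float64(7.9)), (np.float64(60.97), np.float64(58.94), np.float64(8.6)), (np.float64(61.12), np.float64(58.97), np.float64(9.1)), (np.float64(61.27), np.float64(58.97), np.float64(9.3)), (np.float64(61.42), np.float64(59.02), np.float64(9.6)), (np.float64(61.57), np.float64(59.04), np.float64(10.2)), (np.float64(61.72), np.float64(59.04), np.float64(9.8)), (np.float64(61.87), np.float64(59.07), np.float64(10.6)), (np.float64(62.02), np.float64(59.06), np.float64(11.0)), (np.float64(62.17), np.float64(59.08), np.float64(11.3)), (np.float64(62.32), np.float64(59.11), np.float64(11.7)), (np.float64(62.47), np.float64(59.12), np.float64(11.5)), (np.float64(62.62), np.float64(59.16), np.float64(12.4)), (np.float64(62.77), np.float64(59.2), np.float64(12.3)), (np.float64(62.92), np.float64(59.18), np.float64(12.9)), (np.float64(63.07), np.float64(59.22), np.float64(13.2))] 33.4917 [13.1 -2.2 -4.6]
```

```bash
python3 - <<'E'
from h import *
z=np.load("pull.npy"); p0,f0,d=z[:3],z[3:6],z[6]
for _ in range(4):
    bot.dwell(.2); s=bot.get_state(); print((s["contact_force"]-f0).round(1),s["wrist_torque"].round(2),s["orientation"].round(3))
a=imaging.capture("side");b=imaging.capture("top");cv2.imwrite("pics/q_side.png",a);cv2.imwrite("pics/q_top.png",b)
cv2.imwrite("pics/q.png",np.hstack([cv2.resize(a[165:240,250:330],(400,375),interpolation=cv2.INTER_CUBIC),cv2.resize(b[115:205,220:316],(400,375),interpolation=cv2.INTER_CUBIC)]))
E
```

```text
[12.4 -2.1 -4.5] [-0.42 -1.74 -0.18] [3.141 0.011 2.94 ]
[12.1 -3.1 -4.7] [-0.38 -1.71 -0.23] [3.141 0.011 2.94 ]
[12.9 -2.3 -4.3] [-0.39 -1.63 -0.18] [3.141 0.011 2.94 ]
[12.7 -2.  -5. ] [-0.42 -1.72 -0.17] [3.141 0.011 2.94 ]
```

View pics/q.png

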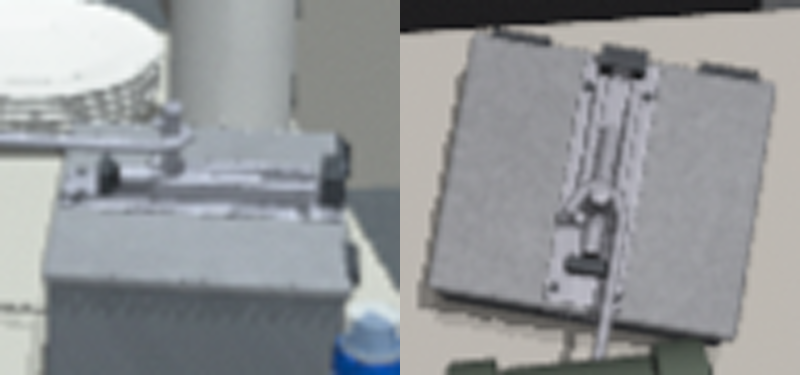

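The q picture shows the bolt end against the dark stop block (590,265), the pin drawn to (600,195) and the hook engaged, with a steady pull of about 13 N. Now I unhook, lift, and go back over the rest. There I compare the handle in the wrist view with g0, taken from the same pose.

```bash
python3 - <<'E'
from h import *
z=np.load("pull.npy"); p0,f0,d=z[:3],z[3:6],z[6]
at=lambda d:[*(p0[:2]-uL*d),p0[2]]
bot.movel(at(56),ori(YL),max_speed=10); print((bot.get_state()["contact_force"]-f0).round(1))
bot.movel(at(37),max_speed=40); print((bot.get_state()["contact_force"]-f0).round(1))
q=at(37); q[2]=210; print(bot.movel(q,max_speed=70,threshold=6))
bot.move_ptp([*GP,210],ori(YR)); bot.movel([*GP,122.3],max_speed=80); bot.dwell(.4)
s=bot.get_state(); print(s["tcp_pos"],s["orientation"],s["t"])
im=imaging.capture("wrist"); cv2.imwrite("pics/g1.png",im)
for n in("g0","g1"):
    h=handle(cv2.imread(f"pics/{n}.png")); r=cv2.boundingRect(h); pts=h[:,0]
    row=lambda y:pts[abs(pts[:,1]-y)<2][:,0]
    print(n,r,[(row(y).min(),row(y).max()) for y in (80,120,170,220)])
a=imaging.capture("side");b=imaging.capture("top");cv2.imwrite("pics/r_side.png",a)
cv2.imwrite("pics/r.png",np.hstack([cv2.resize(a[130:310,110:350],(400,300)),cv2.resize(b[115:295,180:420],(400,300))]))
E
```

```text
[ 0.3  0.3 -0.3]
[0.6 0.  0.2]
False
[495.56283142 -64.54571586 122.43947178] [-3.14132850e+00  4.97451914e-05 -2.07758253e+00] 40.5833
g0 (236, 52, 51, 200) [(np.int32(237), np.int32(285)), (np.int32(237), np.int32(285)), (np.int32(238), np.int32(283)), (np.int32(241), np.int32(282))]
g1 (236, 52, 51, 201) [(np.int32(236), np.int32(285)), (np.int32(237), np.int32(284)), (np.int32(238), np.int32(283)), (np.int32(241), np.int32(281))]
```

View pics/r.png

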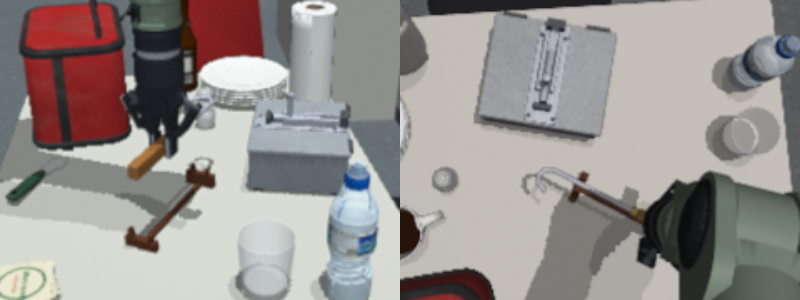

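The handle hasn't shifted in the grip, and the bolt stays drawn (the side view shows the pin at (288,100), forward of its old place). Time to lower the rod and release it.

```bash
python3 - <<'E'
from h import *
g=np.load("grasp.npy")
print(bot.movel([*g[:2],45],max_speed=60,threshold=10))
print(bot.movel([*g[:2],g[2]+.3],max_speed=25,threshold=10)); s=bot.get_state(); print(s["tcp_pos"],s["contact_force"].round(1))
bot.grip(0.6); bot.dwell(.3)
bot.movel([*g[:2],130],max_speed=80)
bot.movel([470,-115,260],max_speed=150); bot.dwell(.2)
c=cam("wrist"); im=imaging.capture("wrist"); print(bot.get_state()["t"])
h0=cv2.imread("pics/w2.png")
h=handle(im); r=cv2.minAreaRect(h); bp=cv2.boxPoints(r); bp=bp[np.argsort(bp[:,1])]
print(bp.round(1).tolist(),plane(c,bp[:2].mean(0),42))
cv2.imwrite("pics/e.png",np.hstack([cv2.resize(h0[100:340,160:360],(400,480)),cv2.resize(im[100:340,160:360],(400,480))]))
E
```

```text
False
False
[495.84366412 -64.60827041  12.83046714] [ 0.4  0.2 -1.9]
47.3
[[255.0, 123.0], [269.0, 123.0], [269.0, 176.0], [255.0, 176.0]] [ 452.38808724 -141.35466827   42.        ]
```

View pics/e.png

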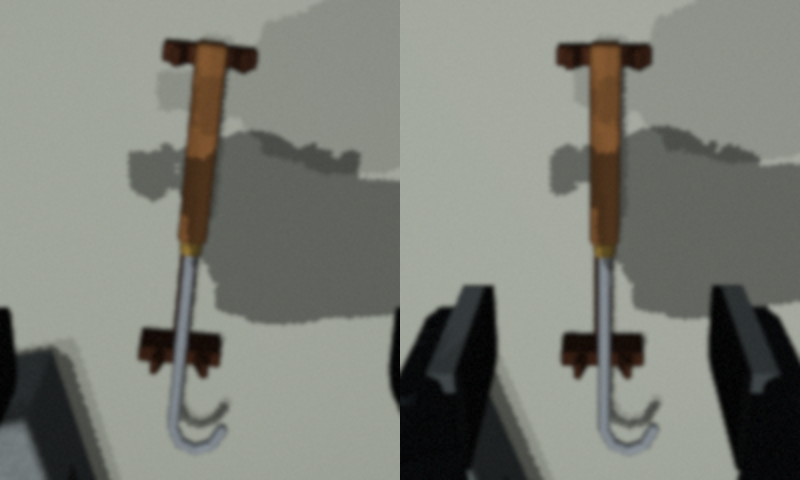

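The rod lies in both saddles as before, with its tail at the same point within 1 mm. The small turn in the picture comes from the wrist yaw differing between the two views. Handing in.

```bash
python3 - <<'E'
from bench import bot
print(bot.sign_off())
E
```

```text
the job is handed in; nothing more can be done
None
```

The job is handed in (no verdict shown): I drew the bolt to its stop, held it at about 13 N for at least 0.8 s and left it drawn, and the rod is back in both saddles within about 1 mm of where it lay, at about 47 s of the 70 s allowed.

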